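# Make up two sampling kits at the chromatography bench

### The arm

A 6-joint arm with a two-finger parallel gripper is mounted at the origin on the work surface. World frame = base frame: x ahead of the robot, y to its left, z up, the work surface at z = 0. Lengths are in m, angles in rad, forces in N, time in s.
With the tool pointing down it reaches from about 0.35 to 0.775 m from the base axis. Payload 7.3 kg.
Tool frame: the origin (TCP) lies at the centre of the arm's flange, where the gripper is bolted on; the fingertips stand 178 mm ahead of it and the grasp point (between the pads) lies 159 mm ahead of it (tip_extent is the distance from the TCP to the fingertips, in m); z points along the fingers, y is the line along which they close (so a half turn about z gives the same grasp; the last joint's range is limited). The gripper opens to 92 mm and grips with 3 to 60 N. Pads are 19 mm wide; open, the fingers measure 130 mm over their backs; the gripper's body (75 mm by 190 mm) begins 47 mm behind the grasp point.
Start: joints at [1.2, 0.342, 1.524, -0, 1.275, -0.146], TCP at [0.117, 0.512, 0.405] pointing down, gripper open.
Joint ranges: [-2.53, 2.53], [-0.77, 2.02], [0.04, 2.7], [-1, 4.14], [0.28, 2.66], [-3.11, 3.11]. Speed limits (rad/s): [2.57, 2.57, 3.14, 3.14, 3.14, 3.14].

### API

Orientations are given as [roll, pitch, yaw] about the fixed x, y, z axes, in that order (R = Rz(yaw) Ry(pitch) Rx(roll)).
In Python, from cell import * gives the robot as it stands.
- The arm moves only by the tool arm_command, never from a script. Its arguments are lists of equal length, an entry for each row: "xyz": the shift along the world's x, y, z in mm, a list of three; "spin": the turn about the world's z in degrees. In form: {"xyz": [[tx, ty, tz], ...], "spin": [spin, ...]}. A call has 1 to 20 rows; each row shifts and turns the commanded pose from where the row before left it; what a row does not reach is not made up. A row lasts 1/10 s, in which the tool goes at most 50 mm and 8.59 degrees, less where a joint would pass 70% of its speed; a pose out of reach is approached as far as the arm can. A call with a gripper value outside its range is refused whole. "jaw" is the opening, from -1 (shut) to 1 (fully open), set as the call begins (left out, the last holds). The fingers move at their own pace and stop on an object; "squeeze" is the grip in N (left out, the last holds). Time passes only in rows, so rows that do not move let the fingers close. It gives the time, the measured TCP pose, the force, the opening and the grip force at its end, in the units of the state.
- observe(): the state, without advancing time (a new reading comes with each control period).
- read_camera(name): name is "scene" or "top" or "wrist"; returns a dict with "img" (420x560x3 uint8, red, green, blue), "depth" (420x560 float32, m along the optical axis (not along the pixel's ray), 0 where there is no reading), "fx", "fy", "cx", "cy" (pixels), "dist_coeffs" ([k1, k2, p1, p2, k3] as OpenCV has them; the pictures are not rectified), "world_from_camera" (4x4, takes a point from camera to world coordinates). Camera axes: x right, y up, looking along -z (the intrinsics and any distortion apply to the point x, -y, -z); pixel columns grow to the right and rows downward; lengths in m; the calibration is good to about 2 mm. A picture is of the moment at which its call begins.
- hand_in(): hands the job in; it is judged then, once.
The state is a dict: "time": time; "qpos": joint angles; "qvel": joint speeds; "joint_efforts": joint torques, N m; "tool_pos": TCP position; "tool_rot": TCP orientation; "contact_force": force on the tool from outside, world axes, zero at the start; "torque": the same for the moment, N m; "opening": finger opening in m; "grip_force": force on a finger pad.
Only numpy, scipy, OpenCV 4.12 (cv2) and the standard library are available. Lean on these libraries where they do the work, as an engineer would, in place of code of your own. Each camera call takes 0.05 s, during which the arm holds its last target. There are 200 camera calls.

### The job

Make up the two kits from the stock standing on the bench. In the long tray with three equal pockets, stand the vial rack in the middle pocket and the tall bottle and the small amber bottle in the two end pockets, one in each; in the short tray with two unequal pockets, stand the wide jar in the larger pocket and the steel filter housing in the smaller one. Set everything down upright on the pocket floors without dropping it, and leave the flask, the beaker and the mortar where they stand.

Things in the scene. Friction and masses are not known exactly. Their poses are not given: they have to be found in the camera images.
- long_tray: Kit tray with three equal pockets in a row: grey plastic, open, fixed to the bench, 250 (along its x) x 90 (y) x 18 mm high. Floor, walls and dividers 4 mm thick. Pockets 78 (x) x 82 mm (y), centres at x = -82, 0 and +82 mm, y = 0. Origin at the centre of its underside, z up. Left or right of the stock; yaw within 0.2 rad of 0.
- short_tray: Kit tray with two unequal pockets: grey plastic, open, fixed to the bench, 204 (along its x) x 90 (y) x 18 mm high. Floor, walls and divider 4 mm thick. The larger pocket is 120 (x) x 82 mm (y), centre at x = +38 mm; the smaller one 72 x 82 mm, centre at x = -62 mm; both at y = 0. Origin at the centre of its underside, z up. Across the stock from the long tray; yaw within 0.2 rad of 0.
- tall_bottle: Tall slim clear-glass bottle with a paper label and blue screw cap: diameter 42 mm, height 100 mm, parallel sides up to 70 mm, about 160 g. Loose, stands upright on the bench; origin at the centre of its underside, z up.
- wide_jar: Wide low clear-glass jar with a white lid: diameter 62 mm, height 60 mm, about 150 g. Loose, stands upright on the bench; origin at the centre of its underside, z up.
- small_bottle: Small amber-glass bottle with a black cap, the smallest thing of the stock: diameter 29 mm, height 66 mm, about 50 g. Loose, stands upright on the bench; origin at the centre of its underside, z up.
- vial_rack: Blue plastic rack block 60 (its x) x 42 (its y) x 44 mm high with six white-capped vials (2 rows of 3) standing out of its top to 55 mm, about 120 g; its x within 0.4 rad of the world's x. Fits a pocket of the long tray either way round; grip it across the 42 mm sides. Loose, stands upright on the bench; origin at the centre of its underside, z up.
- filter_housing: Turned stainless-steel filter housing, a round body on a wider foot: foot diameter 48 mm up to 12 mm height, plain body diameter 34 mm from 16 to 52 mm height, thin 16 mm stub on top to 70 mm, about 220 g. Loose, stands upright on the bench; origin at the centre of its underside, z up.
- flask: Conical glass flask, not part of the kits: base diameter 68 mm, neck 26 mm, height 95 mm. Leave it. Loose, stands upright on the bench; origin at the centre of its underside, z up.
- beaker: Open glass beaker, not part of the kits: diameter 64 mm, height 80 mm. Leave it. Loose, stands upright on the bench; origin at the centre of its underside, z up.
- mortar: White ceramic mortar bowl, not part of the kits: diameter 72 mm, height 45 mm. Leave it. Loose, stands upright on the bench; origin at the centre of its underside, z up.
There are look-alikes about, which are no part of the job. What is shaped like the short_tray but red is not meant.

How it is judged:
At the end, for the whole second after the job is handed in: Each thing stands in its pocket: centre within 25 mm (small bottle 27, jar 35, filter housing 18) of the pocket centre along the tray and 30 mm across it, underside 1 to 8 mm over the tray's underside, upright within 0.12 rad, slower than 0.02 m/s. The two bottles may swap ends (x of vial_rack in the frame of long_tray between -0.025 and 0.025 m and y of vial_rack in the frame of long_tray between -0.03 and 0.03 m and z of vial_rack in the frame of long_tray between 0.001 and 0.008 m and (((x of tall_bottle in the frame of long_tray between 0.057 and 0.107 m and y of tall_bottle in the frame of long_tray between -0.03 and 0.03 m and z of tall_bottle in the frame of long_tray between 0.001 and 0.008 m) and (x of small_bottle in the frame of long_tray between -0.109 and -0.055 m and y of small_bottle in the frame of long_tray between -0.03 and 0.03 m and z of small_bottle in the frame of long_tray between 0.001 and 0.008 m)) or ((x of tall_bottle in the frame of long_tray between -0.107 and -0.057 m and y of tall_bottle in the frame of long_tray between -0.03 and 0.03 m and z of tall_bottle in the frame of long_tray between 0.001 and 0.008 m) and (x of small_bottle in the frame of long_tray between 0.055 and 0.109 m and y of small_bottle in the frame of long_tray between -0.03 and 0.03 m and z of small_bottle in the frame of long_tray between 0.001 and 0.008 m))) and x of wide_jar in the frame of short_tray between 0.003 and 0.073 m and y of wide_jar in the frame of short_tray between -0.03 and 0.03 m and z of wide_jar in the frame of short_tray between 0.001 and 0.008 m and x of filter_housing in the frame of short_tray between -0.08 and -0.044 m and y of filter_housing in the frame of short_tray between -0.03 and 0.03 m and z of filter_housing in the frame of short_tray between 0.001 and 0.008 m and angle between each of tall_bottle, wide_jar, small_bottle, vial_rack, filter_housing's own z axis and vertical below 0.12 rad and linear speed of each of tall_bottle, wide_jar, small_bottle, vial_rack, filter_housing below 0.02 m/s); the robot touches nothing.
It fails at once if the flask is pushed more than 20 mm from its place or tipped over (distance of flask from where it was at the start of the episode above 0.02 m or angle between flask's own z axis and vertical above 0.3 rad).
It fails at once if the beaker is pushed more than 20 mm from its place or tipped over (distance of beaker from where it was at the start of the episode above 0.02 m or angle between beaker's own z axis and vertical above 0.3 rad).
It fails at once if the mortar is pushed more than 20 mm from its place or tipped over (distance of mortar from where it was at the start of the episode above 0.02 m or angle between mortar's own z axis and vertical above 0.3 rad).
It fails at once if a thing of the stock is dropped or thrown (faster than 0.7 m/s while the fingers do not touch it) ((linear speed of tall_bottle above 0.7 m/s and contact force between tall_bottle and the fingers below 0.01 N) or (linear speed of wide_jar above 0.7 m/s and contact force between wide_jar and the fingers below 0.01 N) or (linear speed of small_bottle above 0.7 m/s and contact force between small_bottle and the fingers below 0.01 N) or (linear speed of vial_rack above 0.7 m/s and contact force between vial_rack and the fingers below 0.01 N) or (linear speed of filter_housing above 0.7 m/s and contact force between filter_housing and the fingers below 0.01 N)).
It also fails if it takes over 120 s, if anything falls off the work surface, if the arm or the gripper's body presses on something with over 40 N, if the wrist force passes 120 N, or if a joint passes its speed limit or range.

## Working session

There is one attempt and no reset: what is moved stays moved. The work goes in short steps, Python scripts to look and compute and a tool call to move; the robot and the scene stay as the last step left them, time stands still between calls to the robot, and variables do not carry over. Pictures are saved under pics/ and viewed, at most 14 in all, crops included, and the job is handed in when it is done.

Besides the shell and the picture viewer there is one more tool, called after "Request:" in YAML: its name, and indented under it one key for each argument. arm_command: Moves the arm, as the interface text tells. Its arguments: {"type":"object","properties":{"xyz":{"type":"array","items":{"type":"array","items":{"type":"number"}}},"spin":{"type":"array","items":{"type":"number"}},"jaw":{"type":"number"},"squeeze":{"type":"number"}},"required":["xyz","spin"]}

```bash
mkdir -p pics
cat > h.py <<'E'
from cell import *
import numpy as np, cv2
def cam(n):
    c=read_camera(n); c['K']=np.array([[c['fx'],0,c['cx']],[0,c['fy'],c['cy']],[0,0,1.]]); c['d']=np.array(c['dist_coeffs'],float); c['T']=np.array(c['world_from_camera']); return c
def rays(c,uv):
    p=cv2.undistortPoints(np.array(uv,float).reshape(-1,1,2),c['K'],c['d']).reshape(-1,2)
    return np.c_[p[:,0],-p[:,1],-np.ones(len(p))]
def on_plane(c,uv,z):
    r=rays(c,uv)@c['T'][:3,:3].T; o=c['T'][:3,3]
    return o+r*((z-o[2])/r[:,2])[:,None]
def cloud(c):
    h,w=c['depth'].shape; v,u=np.mgrid[:h,:w]
    r=rays(c,np.c_[u.ravel(),v.ravel()])*c['depth'].reshape(-1,1)
    return (r@c['T'][:3,:3].T+c['T'][:3,3]).reshape(h,w,3)
def save(n,im): cv2.imwrite('pics/'+n,im[:,:,::-1])
E
python3 - <<'E'
from h import *
import pickle
for n in ('top','scene'):
    c=cam(n); save(n+'0.png',c['img']); pickle.dump(c,open(n+'.pkl','wb')); print(n,c['T'].round(3).tolist(),c['fx'],c['d'])
s=observe(); print(s['tool_pos'],s['tool_rot'],s['opening'],s['time'])
E
```

```text
top [[-0.018, 0.994, -0.111, 0.34], [-1.0, -0.02, -0.013, -0.029], [-0.016, 0.111, 0.994, 1.123], [0.0, 0.0, 0.0, 1.0]] 414.7937931555196 [-0.05074846  0.          0.          0.          0.        ]
scene [[0.554, -0.456, 0.697, 1.437], [0.832, 0.296, -0.468, -0.69], [0.007, 0.839, 0.544, 0.79], [0.0, 0.0, 0.0, 1.0]] 512.1948780010749 [0.05129265 0.         0.         0.         0.        ]
[0.11696674 0.51168877 0.40410504] [-3.14021507e+00 -1.85222976e-04  2.91679177e+00] 0.09202250115369785 0.1
```

View pics/top0.png

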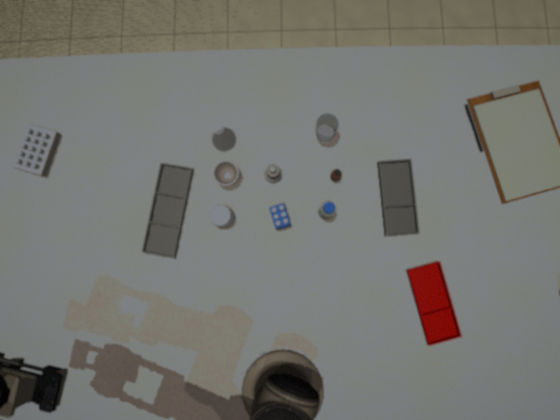

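View pics/scene0.png

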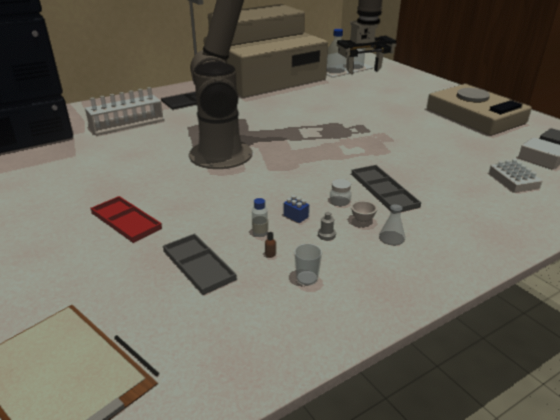

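The top view has image-up as +x and image-left as +y. 
- **Trays:** the long grey tray with 3 pockets is at (168,210). The short grey tray is at (398,198); the red one at (433,303) has the same shape but is excluded by its colour. 
- **Stock:** jar (222,215), rack (280,216), tall bottle (328,209), small bottle (336,175), filter housing (273,173). 
- **To leave:** flask (224,138), mortar (227,174), beaker (327,130).

Run:
```python
from h import *
import pickle
c=pickle.load(open('top.pkl','rb')); P=cloud(c); im=c['img']
save('crop.png',cv2.resize(im[100:280,130:450],(800,450),interpolation=cv2.INTER_CUBIC))
z=P[:,:,2]; print('bench z',[float(np.median(z[r,q])) for r,q in ((slice(220,260),slice(300,340)),(slice(150,170),slice(370,378)))])
m=((z>0.02)&(z<.15)).astype(np.uint8); m[:100]=0;m[280:]=0;m[:,:130]=0;m[:,450:]=0
n,L,st,ce=cv2.connectedComponentsWithStats(m)
for i in range(1,n):
    if st[i,4]<8: continue
    q=P[L==i]; t=q[q[:,2]>q[:,2].max()-.012]
    print(ce[i].round(),st[i,4],'zmax',q[:,2].max().round(3),'top c',((t.min(0)+t.max(0))/2).round(3)[:2],'mean',t.mean(0).round(3)[:2],'ext',(t.max(0)-t.min(0)).round(3)[:2])
g=im.astype(int); v=g.max(2)
for nm,(x0,x1) in dict(long=(140,196),short=(372,424)).items():
    mm=((v<105)&(np.abs(g[:,:,0]-g[:,:,2])<25)).astype(np.uint8); mm[:,:x0]=0;mm[:,x1:]=0;mm[:150]=0;mm[262:]=0
    cs=max(cv2.findContours(mm,0,1)[0],key=cv2.contourArea).reshape(-1,2)
    w=on_plane(c,cs,0.018)[:,:2]; r=cv2.minAreaRect((w*1000).astype(np.float32)); print(nm,cs.min(0),cs.max(0),r)
# blue rack sides
hsv=cv2.cvtColor(im,cv2.COLOR_RGB2HSV); b=((hsv[:,:,0]>105)&(hsv[:,:,0]<130)&(hsv[:,:,1]>110)).astype(np.uint8)
n,L,st,ce=cv2.connectedComponentsWithStats(b)
for i in range(1,n):
    if st[i,4]>20:
        cs=np.argwhere(L==i)[:,::-1]; w=on_plane(c,cs,.044)[:,:2]; print('blue',ce[i].round(),st[i,4],cv2.minAreaRect((w*1000).astype(np.float32)))
```

```text
bench z [-0.00012493504504562658, -0.0002853009359190528]
[327. 125.] 392 zmax 0.085 top c [ 0.691 -0.129] mean [ 0.692 -0.131] ext [0.065 0.063]
[221. 136.] 415 zmax 0.1 top c [0.68  0.153] mean [0.68  0.153] ext [0.031 0.029]
[224. 172.] 361 zmax 0.05 top c [0.576 0.142] mean [0.577 0.143] ext [0.069 0.07 ]
[272. 172.] 155 zmax 0.074 top c [0.575 0.016] mean [0.575 0.015] ext [0.013 0.015]
[336. 175.] 101 zmax 0.071 top c [ 0.565 -0.154] mean [ 0.565 -0.153] ext [0.013 0.013]
[327. 210.] 248 zmax 0.105 top c [ 0.469 -0.125] mean [ 0.469 -0.125] ext [0.028 0.028]
[221. 217.] 442 zmax 0.065 top c [0.46  0.154] mean [0.459 0.153] ext [0.052 0.055]
[279. 216.] 374 zmax 0.06 top c [ 0.457 -0.001] mean [ 0.456 -0.001] ext [0.05  0.039]
long [142 163] [193 258] ((482.19683837890625, 301.2768859863281), (97.27287292480469, 250.025390625), 78.91242980957031)
short [377 159] [418 236] ((504.9925537109375, -318.62939453125), (205.66195678710938, 94.63214874267578), 3.215935468673706)
blue [329. 207.] 96 ((477.4844665527344, -131.06570434570312), (26.188522338867188, 26.477149963378906), 88.3580551147461)
blue [281. 219.] 103 ((454.4308166503906, -7.822454452514648), (58.20201873779297, 34.537872314453125), 1.8199459314346313)
```

View pics/crop.png

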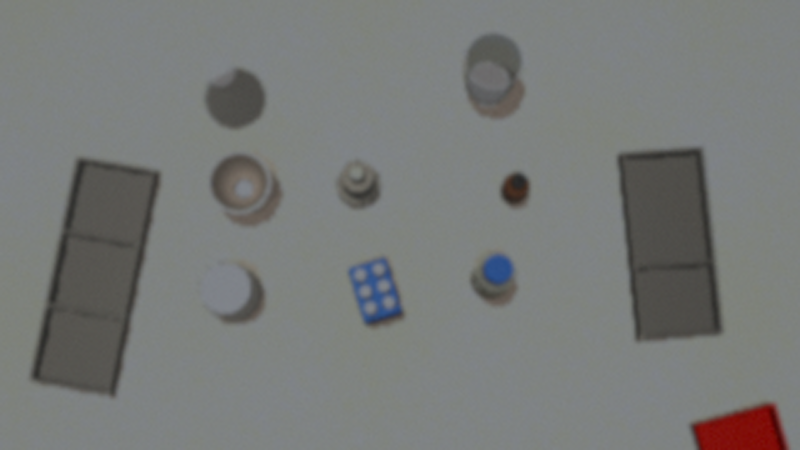

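The crop confirms the short grey tray is at (668,245), with its larger pocket at the far (+x) end. The red tray is excluded. The long tray has three pockets at yaw about -11°, and the rack is turned about +16°. Next I move over the stock and check positions with the wrist camera.

Request:
arm_command:
  xyz:
    - [10,-15,0]
    - [20,-30,0]
    - [20,-30,0]
    - [20,-30,0]
    - [20,-30,0]
    - [20,-30,0]
    - [20,-30,0]
    - [20,-30,0]
    - [20,-30,0]
    - [20,-30,0]
    - [20,-30,0]
    - [20,-30,0]
    - [20,-30,0]
    - [20,-30,0]
    - [20,-30,0]
    - [20,-30,0]
    - [20,-30,0]
    - [10,-15,0]
    - [0,0,0]
    - [0,0,0]
  spin: [0,1,1,1,1,1,1,1,1,1,1,1,1,1,0,0,0,0,0,0]
  jaw: 1
  squeeze: 25

```text
time: 2.1
tool_pos: [0.4566, 0.0022, 0.4044]
tool_rot: [3.141, -0.001, -3.14]
contact_force: [-1.1, 0.5, -0.5]
opening: 0.0918
grip_force: 0.0
```

Run:
```python
from h import *
c=cam('wrist'); save('w1.png',c['img']); P=cloud(c); z=P[:,:,2]
s=observe(); print(s['tool_pos'],s['tool_rot'],s['contact_force'])
m=((z>0.025)&(z<.15)).astype(np.uint8)
n,L,st,ce=cv2.connectedComponentsWithStats(m)
for i in range(1,n):
    if st[i,4]<60: continue
    q=P[L==i]; t=q[q[:,2]>np.percentile(q[:,2],98)-.012]; lo,hi=np.percentile(t,1,0),np.percentile(t,99,0)
    print(ce[i].round(),st[i,4],'zmax',np.percentile(q[:,2],98).round(3),'c',((lo+hi)/2).round(3)[:2],'mean',t.mean(0).round(3)[:2],'ext',(hi-lo).round(3)[:2],cv2.minAreaRect((q[:,:2]*1000).astype(np.float32))[2])
```

```text
[0.45639835 0.00262113 0.40450826] [ 3.14085227e+00 -1.11212105e-03 -3.13906537e+00] [-0.25180034 -0.06421254 -0.21448126]
[274. 189.] 2311 zmax 0.057 c [ 0.457 -0.001] mean [ 0.456 -0.002] ext [0.055 0.046] 16.01240348815918
[421. 192.] 3176 zmax 0.062 c [0.46  0.152] mean [0.459 0.151] ext [0.051 0.052] 19.4904842376709
[149. 206.] 2345 zmax 0.101 c [ 0.47  -0.126] mean [ 0.469 -0.125] ext [0.027 0.028] 42.173553466796875
[289. 304.] 300 zmax 0.072 c [0.577 0.015] mean [0.576 0.015] ext [0.015 0.016] 36.73420333862305
[381. 308.] 244 zmax 0.047 c [0.596 0.121] mean [0.597 0.12 ] ext [0.027 0.027] 52.277095794677734
[418. 409.] 274 zmax 0.097 c [0.684 0.151] mean [0.684 0.152] ext [0.022 0.02 ] 88.23585510253906
```

View pics/w1.png

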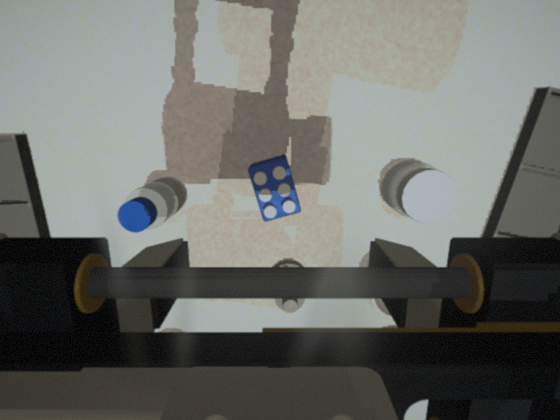

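The wrist view shows the rack (274,189), jar (425,194), tall bottle (149,206) and filter housing (289,290). They agree with the top view to 2 mm, and the rack yaw is 16°. I start with the rack.

Request:
arm_command:
  xyz:
    - [0,-3,-10]
    - [0,0,-25]
    - [0,0,-25]
    - [0,0,-25]
    - [0,0,-25]
    - [0,0,-25]
    - [0,0,-25]
    - [0,0,-20]
    - [0,0,-15]
    - [0,0,-12]
    - [0,0,0]
    - [0,0,0]
  spin: [2,2,2,2,2,2,2,2,0,0,0,0]

```text
time: 3.35
tool_pos: [0.4568, -0.0004, 0.1982]
tool_rot: [3.141, -0.0, -2.859]
contact_force: [0.6, 0.6, -0.5]
opening: 0.0917
grip_force: 0.0
```

Request:
arm_command:
  xyz:
    - [0,0,0]
    - [0,0,0]
    - [0,0,0]
    - [0,0,0]
    - [0,0,0]
    - [0,0,0]
    - [0,0,0]
    - [0,0,0]
  spin: [0,0,0,0,0,0,0,0]
  jaw: -1
  squeeze: 25

```text
time: 4.15
tool_pos: [0.457, -0.0013, 0.1978]
tool_rot: [-3.142, 0.0, -2.86]
contact_force: [-0.4, -0.3, 1.1]
opening: 0.042
grip_force: 25.0
```

Request:
arm_command:
  xyz:
    - [0,0,10]
    - [0,0,25]
    - [0,0,25]
    - [0,0,25]
    - [0,0,15]
    - [0,15,0]
    - [3,30,0]
    - [3,30,0]
    - [3,30,0]
    - [3,30,0]
    - [3,30,0]
    - [3,30,0]
    - [3,30,0]
    - [3,30,0]
    - [2,30,0]
    - [2,15,0]
    - [0,5,0]
    - [0,0,0]
    - [0,0,0]
  spin: [0,0,0,0,0,0,-3,-3,-3,-3,-3,-3,-3,-3,-3,0,0,0,0]

```text
time: 6.05
tool_pos: [0.485, 0.3028, 0.2977]
tool_rot: [-3.141, -0.0, 2.952]
contact_force: [-0.8, -0.9, -1.6]
opening: 0.0421
grip_force: 25.0
```

Run:
```python
from h import *
import pickle
c=pickle.load(open('top.pkl','rb')); P=cloud(c); z=P[:,:,2]
# independent tray check from depth: floor points (2-9 mm) vs rim
for nm,(a,b) in dict(long=(138,198),short=(372,424)).items():
    m=np.zeros(z.shape,np.uint8); m[150:265,a:b]=((z>.009)&(z<.024))[150:265,a:b]
    q=P[m>0]; print(nm,len(q),cv2.minAreaRect((q[:,:2]*1000).astype(np.float32)),q[:,:2].mean(0))
w=cam('wrist'); save('w2.png',w['img']); print(observe()['tool_pos'])
```

```text
long 666 ((483.3322448730469, 303.95550537109375), (93.53762817382812, 249.09446716308594), 78.57508850097656) [0.48415414 0.30609414]
short 478 ((506.5265808105469, -320.47589111328125), (202.96353149414062, 91.81861114501953), 2.759333372116089) [ 0.50437211 -0.31704679]
[0.48504242 0.30272072 0.29776384]
```

View pics/w2.png

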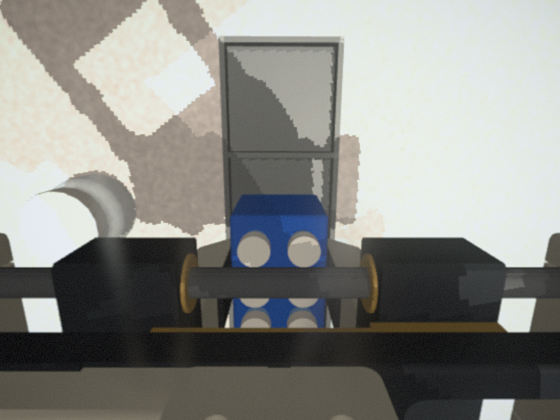

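The wrist view shows the rack centred over the middle pocket and square with the tray (walls at columns 225 and 338). Both tray centres from depth agree with the earlier ones. I lower it.

Request:
arm_command:
  xyz:
    - [-1,1,-10]
    - [0,0,-20]
    - [0,0,-20]
    - [0,0,-20]
    - [0,0,-12]
    - [0,0,-6]
    - [0,0,-4]
    - [0,0,-3]
    - [0,0,0]
    - [0,0,0]
  spin: [0,0,0,0,0,0,0,0,0,0]

```text
time: 7.1
tool_pos: [0.4842, 0.3049, 0.2033]
tool_rot: [3.141, 0.001, 2.952]
contact_force: [-0.1, -0.6, -1.4]
opening: 0.0416
grip_force: 25.0
```

Request:
arm_command:
  xyz:
    - [0,0,0]
    - [0,0,0]
    - [0,0,0]
    - [0,0,0]
    - [0,0,15]
    - [0,0,25]
    - [0,0,30]
    - [0,0,30]
    - [0,0,30]
    - [0,0,20]
    - [0,0,0]
  spin: [0,0,0,0,0,0,0,0,0,0,0]
  jaw: 0.3

```text
time: 8.2
tool_pos: [0.4845, 0.305, 0.356]
tool_rot: [3.138, 0.005, 2.952]
contact_force: [0.3, 0.2, 0.0]
opening: 0.0597
grip_force: 0.0
```

Request:
arm_command:
  xyz:
    - [-4,-20,0]
    - [-5,-30,0]
    - [-5,-30,0]
    - [-5,-30,0]
    - [-3,-26,0]
    - [-2,-15,0]
    - [0,0,-15]
    - [0,0,-25]
    - [0,0,-25]
    - [0,0,-25]
    - [0,0,-25]
    - [0,0,-20]
    - [0,0,-12]
    - [0,0,-9]
    - [0,0,0]
    - [0,0,0]
  spin: [2,2,2,2,2,2,1,1,0,0,0,0,0,0,0,0]
  jaw: 1

```text
time: 9.8
tool_pos: [0.4602, 0.1538, 0.1971]
tool_rot: [3.141, 0.001, -3.087]
contact_force: [-0.2, 0.6, -0.8]
opening: 0.0921
grip_force: 0.0
```

Request:
arm_command:
  xyz:
    - [0,0,0]
    - [0,0,0]
    - [0,0,0]
    - [0,0,0]
    - [0,0,0]
    - [0,0,0]
    - [0,0,0]
    - [0,0,0]
  spin: [0,0,0,0,0,0,0,0]
  jaw: -1

```text
time: 10.6
tool_pos: [0.4601, 0.1538, 0.197]
tool_rot: [3.142, 0.0, -3.087]
contact_force: [0.0, -0.8, 5.2]
opening: 0.0606
grip_force: 25.0
```

Request:
arm_command:
  xyz:
    - [0,0,10]
    - [0,0,25]
    - [0,0,30]
    - [0,0,30]
    - [0,0,25]
    - [0,0,10]
    - [3,-10,0]
    - [5,-20,0]
    - [6,-35,0]
    - [7,-40,0]
    - [7,-40,0]
    - [7,-40,0]
    - [7,-40,0]
    - [7,-40,0]
    - [7,-40,0]
    - [7,-40,0]
    - [7,-40,0]
    - [7,-35,0]
    - [7,-30,0]
    - [5,-15,0]
  spin: [0,0,0,0,0,0,0,0,0,0,0,0,0,0,0,0,0,0,0,0]

```text
time: 12.6
tool_pos: [0.5482, -0.3146, 0.324]
tool_rot: [3.14, -0.003, -3.09]
contact_force: [0.3, 0.4, -1.6]
opening: 0.0608
grip_force: 25.0
```

Request:
arm_command:
  xyz:
    - [2,-7,0]
    - [0,0,-10]
    - [0,0,-25]
    - [0,0,-30]
    - [0,0,-25]
    - [0,0,-15]
    - [0,0,-8]
    - [0,0,0]
    - [0,0,0]
  spin: [0,0,0,0,0,0,0,0,0]

```text
time: 13.5
tool_pos: [0.5513, -0.3182, 0.2147]
tool_rot: [-3.141, 0.001, -3.087]
contact_force: [-0.5, -0.2, -1.3]
opening: 0.0609
grip_force: 25.0
```

Request:
arm_command:
  xyz:
    - [-4,0,-3]
    - [-3,0,-4]
    - [0,0,-3]
    - [0,0,-3]
    - [0,0,0]
    - [0,0,0]
  spin: [0,0,0,0,0,0]

```text
time: 14.1
tool_pos: [0.544, -0.3183, 0.201]
tool_rot: [-3.141, 0.0, -3.087]
contact_force: [-2.1, 0.6, 2.7]
opening: 0.0609
grip_force: 25.0
```

Request:
arm_command:
  xyz:
    - [0,0,0]
    - [0,0,0]
    - [0,0,0]
    - [0,0,0]
    - [0,0,10]
    - [0,0,25]
    - [0,0,30]
    - [0,0,30]
    - [0,0,30]
    - [0,0,20]
    - [0,0,0]
  spin: [0,0,0,0,0,0,0,0,0,0,0]
  jaw: 1

```text
time: 15.2
tool_pos: [0.5444, -0.3184, 0.3501]
tool_rot: [-3.137, 0.006, -3.087]
contact_force: [-0.6, 0.7, -0.4]
opening: 0.0918
grip_force: 0.0
```

Run:
```python
from h import *
c=cam('scene'); save('s2.png',c['img']); print(observe()['tool_pos'])
```

```text
[ 0.54410802 -0.31821556  0.34776658]
```

View pics/s2.png

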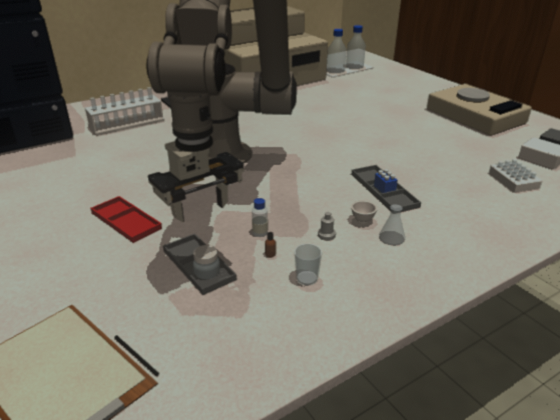

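The scene view shows the jar standing in the larger pocket (207,260) and the rack in the middle pocket of the long tray (385,182). The filter housing is next.

Request:
arm_command:
  xyz:
    - [2,13,0]
    - [3,35,0]
    - [3,40,0]
    - [4,40,0]
    - [4,40,0]
    - [4,40,0]
    - [4,40,0]
    - [4,40,0]
    - [3,30,0]
    - [1,15,0]
    - [0,0,0]
  spin: [0,0,0,0,0,0,0,0,0,0,0]

```text
time: 16.35
tool_pos: [0.5756, 0.0168, 0.3447]
tool_rot: [3.141, -0.002, -3.084]
contact_force: [0.6, -0.5, 0.1]
opening: 0.0922
grip_force: 0.0
```

Request:
arm_command:
  xyz:
    - [0,0,-15]
    - [0,0,-30]
    - [0,0,-30]
    - [0,0,-30]
    - [0,0,-20]
    - [0,0,-10]
    - [0,0,0]
    - [0,0,0]
  spin: [0,0,0,0,0,0,0,0]

```text
time: 17.15
tool_pos: [0.5763, 0.0141, 0.2114]
tool_rot: [-3.141, 0.001, -3.088]
contact_force: [-0.1, -0.1, -0.5]
opening: 0.0919
grip_force: 0.0
```

Request:
arm_command:
  xyz:
    - [0,0,-8]
    - [0,0,-5]
    - [0,0,0]
    - [0,0,0]
  spin: [0,0,0,0]

```text
time: 17.55
tool_pos: [0.576, 0.0149, 0.1978]
tool_rot: [3.142, 0.0, -3.087]
contact_force: [1.1, -0.0, -0.5]
opening: 0.0918
grip_force: 0.0
```

Request:
arm_command:
  xyz:
    - [0,0,0]
    - [0,0,0]
    - [0,0,0]
    - [0,0,0]
    - [0,0,0]
    - [0,0,0]
    - [0,0,0]
    - [0,0,0]
  spin: [0,0,0,0,0,0,0,0]
  jaw: -1
  squeeze: 30

```text
time: 18.35
tool_pos: [0.576, 0.0148, 0.1977]
tool_rot: [-3.142, 0.0, -3.087]
contact_force: [0.4, 0.0, -0.4]
opening: 0.0333
grip_force: 30.0
```

Request:
arm_command:
  xyz:
    - [0,0,10]
    - [0,0,25]
    - [0,0,30]
    - [0,0,30]
    - [0,0,25]
    - [0,0,10]
    - [-4,-10,0]
    - [-8,-20,0]
    - [-12,-32,0]
    - [-13,-35,0]
    - [-14,-35,0]
    - [-14,-35,0]
    - [-14,-35,0]
    - [-14,-35,0]
    - [-14,-35,0]
    - [-12,-30,0]
    - [-8,-21,0]
    - [-5,-15,0]
    - [0,0,0]
    - [0,0,0]
  spin: [0,0,0,0,0,0,0,0,0,0,0,0,0,0,0,0,0,0,0,0]

```text
time: 20.35
tool_pos: [0.4438, -0.3229, 0.3268]
tool_rot: [3.14, -0.001, -3.088]
contact_force: [-0.4, 1.2, -3.7]
opening: 0.0331
grip_force: 30.0
```

Run:
```python
from h import *
w=cam('wrist'); save('w3.png',w['img']); print(observe()['tool_pos'])
```

```text
[ 0.44404301 -0.3224807   0.32710526]
```

View pics/w3.png

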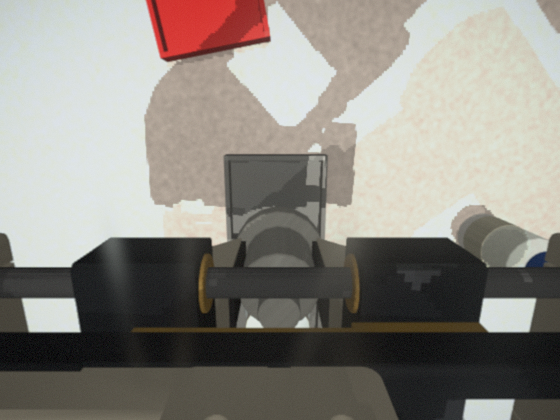

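The wrist view shows the housing centred over the smaller pocket (walls at columns 228 and 326). I lower it.

Request:
arm_command:
  xyz:
    - [0,0,-15]
    - [0,0,-25]
    - [0,0,-25]
    - [0,0,-25]
    - [0,0,-15]
    - [0,0,-8]
    - [0,0,-5]
    - [0,0,-4]
    - [0,0,-2]
    - [0,0,0]
    - [0,0,0]
  spin: [0,0,0,0,0,0,0,0,0,0,0]

```text
time: 21.5
tool_pos: [0.4441, -0.3233, 0.2042]
tool_rot: [-3.141, 0.001, -3.087]
contact_force: [-0.3, 0.6, -3.4]
opening: 0.0333
grip_force: 30.0
```

Request:
arm_command:
  xyz:
    - [0,0,0]
    - [0,0,0]
    - [0,0,0]
    - [0,0,0]
    - [0,0,10]
    - [0,0,25]
    - [0,0,30]
    - [0,0,30]
    - [0,0,30]
    - [0,0,25]
    - [0,0,10]
    - [0,0,0]
  spin: [0,0,0,0,0,0,0,0,0,0,0,0]
  jaw: 0.4

```text
time: 22.7
tool_pos: [0.4441, -0.3233, 0.3653]
tool_rot: [-3.139, 0.002, -3.087]
contact_force: [0.1, -0.0, -0.8]
opening: 0.0644
grip_force: 0.0
```

Request:
arm_command:
  xyz:
    - [2,13,0]
    - [3,30,0]
    - [5,35,0]
    - [5,40,0]
    - [5,40,0]
    - [3,25,0]
    - [2,15,0]
    - [0,0,-15]
    - [0,0,-25]
    - [0,0,-25]
    - [0,0,-25]
    - [0,0,-20]
    - [0,0,-15]
    - [0,0,-12]
    - [0,0,-7]
    - [0,0,0]
    - [0,0,0]
  spin: [0,0,0,0,0,0,0,0,0,0,0,0,0,0,0,0,0]
  jaw: 1

```text
time: 24.4
tool_pos: [0.4689, -0.1249, 0.2196]
tool_rot: [3.141, -0.001, -3.087]
contact_force: [-0.2, 0.8, 1.1]
opening: 0.0921
grip_force: 0.0
```

Request:
arm_command:
  xyz:
    - [0,0,0]
    - [0,0,0]
    - [0,0,0]
    - [0,0,0]
    - [0,0,0]
    - [0,0,0]
    - [0,0,0]
    - [0,0,0]
  spin: [0,0,0,0,0,0,0,0]
  jaw: -1
  squeeze: 25

```text
time: 25.2
tool_pos: [0.4691, -0.1253, 0.2198]
tool_rot: [-3.142, 0.0, -3.087]
contact_force: [0.1, -0.1, 0.1]
opening: 0.0414
grip_force: 24.9
```

Request:
arm_command:
  xyz:
    - [0,0,10]
    - [0,0,25]
    - [0,0,30]
    - [0,0,25]
    - [0,0,10]
    - [-2,10,0]
    - [-3,20,0]
    - [-5,35,0]
    - [-6,40,0]
    - [-6,40,0]
    - [-6,40,0]
    - [-6,40,0]
    - [-6,40,0]
    - [-6,40,0]
    - [-6,40,0]
    - [-5,35,0]
    - [-5,30,0]
    - [-3,20,0]
    - [-2,15,0]
    - [0,0,0]
  spin: [0,0,0,0,0,0,-1,-1,-1,-2,-2,-2,-2,-1,-1,-1,0,0,0,0]

```text
time: 27.2
tool_pos: [0.4011, 0.3211, 0.3186]
tool_rot: [-3.141, -0.002, 2.954]
contact_force: [-0.0, -0.3, -1.6]
opening: 0.0418
grip_force: 24.9
```

Run:
```python
from h import *
w=cam('wrist'); save('w4.png',w['img']); print(observe()['tool_pos'])
```

```text
[0.40139105 0.32013051 0.31871343]
```

View pics/w4.png

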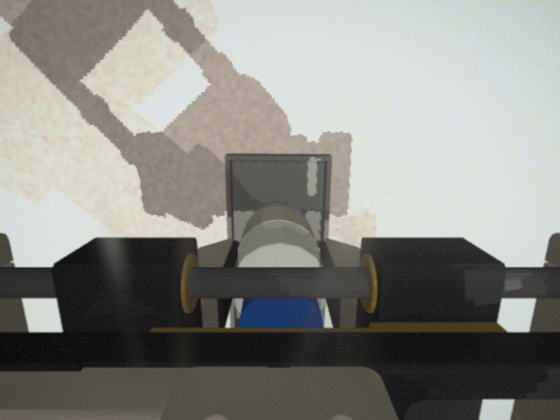

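The bottle (280,260) is centred over the near end pocket (walls at columns 228 and 328). I lower it.

Request:
arm_command:
  xyz:
    - [1,0,-10]
    - [0,0,-20]
    - [0,0,-20]
    - [0,0,-18]
    - [0,0,-12]
    - [0,0,-7]
    - [0,0,-4]
    - [0,0,-3]
    - [0,0,0]
    - [0,0,0]
  spin: [0,0,0,0,0,0,0,0,0,0]

```text
time: 28.25
tool_pos: [0.4031, 0.3199, 0.2262]
tool_rot: [3.141, 0.001, 2.952]
contact_force: [-0.3, -0.3, -1.9]
opening: 0.0417
grip_force: 24.9
```

Request:
arm_command:
  xyz:
    - [0,0,0]
    - [0,0,0]
    - [0,0,0]
    - [0,0,0]
    - [0,0,10]
    - [0,0,25]
    - [0,0,30]
    - [0,0,30]
    - [0,0,30]
    - [0,0,20]
    - [0,0,0]
  spin: [0,0,0,0,0,0,0,0,0,0,0]
  jaw: 0.4

```text
time: 29.35
tool_pos: [0.4033, 0.3201, 0.3744]
tool_rot: [3.137, 0.005, 2.952]
contact_force: [0.8, 0.6, 0.2]
opening: 0.0643
grip_force: 0.0
```

Request:
arm_command:
  xyz:
    - [4,-13,0]
    - [10,-30,0]
    - [13,-40,0]
    - [14,-40,0]
    - [14,-40,0]
    - [14,-40,0]
    - [14,-40,0]
    - [14,-40,0]
    - [14,-40,0]
    - [14,-40,0]
    - [14,-40,0]
    - [11,-35,0]
    - [8,-25,0]
    - [4,-10,0]
    - [0,0,-20]
    - [0,0,-30]
    - [0,0,-20]
    - [0,0,0]
  spin: [0,0,0,0,0,0,0,0,0,0,0,0,0,0,0,0,0,0]

```text
time: 31.15
tool_pos: [0.5636, -0.1524, 0.2971]
tool_rot: [3.14, -0.008, 2.952]
contact_force: [-0.4, 0.4, 0.4]
opening: 0.0644
grip_force: 0.0
```

Run:
```python
from h import *
c=cam('top'); save('t2.png',cv2.resize(c['img'][90:280,130:450],(800,475),interpolation=cv2.INTER_CUBIC)); print(observe()['tool_pos'])
P=cloud(c); z=P[:,:,2]
for n,x,y in (('rack',.483,.304),('tall',.4026,.32),('jar',.544,-.3185),('filt',.444,-.3236)):
    m=(np.hypot(P[:,:,0]-x,P[:,:,1]-y)<.045)&(z>.03)&(z<.12); q=P[m]
    if len(q): t=q[q[:,2]>q[:,2].max()-.012]; print(n,len(q),t.mean(0).round(3),q[:,2].max().round(3))
```

```text
[ 0.5642962  -0.15264697  0.29913745]
rack 405 [0.483 0.304 0.058] 0.063
tall 157 [0.406 0.319 0.105] 0.109
jar 460 [ 0.543 -0.317  0.064] 0.07
filt 159 [ 0.444 -0.322  0.074] 0.079
```

View pics/t2.png

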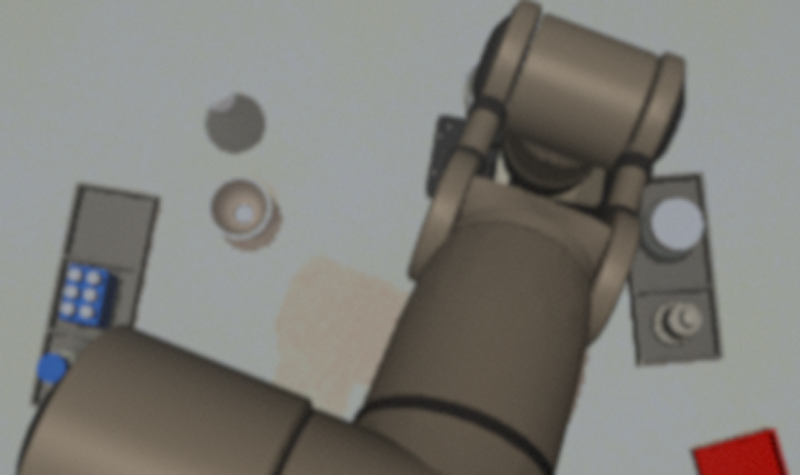

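The top view shows the rack (85,295), tall bottle (52,368), jar (677,224) and housing (680,320) in their pockets at the right heights. The small bottle is next.

Request:
arm_command:
  xyz:
    - [1,-1,-20]
    - [0,0,-25]
    - [0,0,-25]
    - [0,0,-18]
    - [0,0,-10]
    - [0,0,-7]
    - [0,0,-3]
    - [0,0,0]
    - [0,0,0]
  spin: [0,0,0,0,0,0,0,0,0]

```text
time: 32.1
tool_pos: [0.5663, -0.1543, 0.1936]
tool_rot: [-3.141, 0.001, 2.952]
contact_force: [-0.9, 0.4, 1.0]
opening: 0.0643
grip_force: 0.0
```

Request:
arm_command:
  xyz:
    - [0,0,0]
    - [0,0,0]
    - [0,0,0]
    - [0,0,0]
    - [0,0,0]
    - [0,0,0]
    - [0,0,0]
    - [0,0,0]
  spin: [0,0,0,0,0,0,0,0]
  jaw: -1
  squeeze: 15

```text
time: 32.9
tool_pos: [0.566, -0.1542, 0.1928]
tool_rot: [3.142, 0.0, 2.952]
contact_force: [-0.5, -0.5, 0.9]
opening: 0.0291
grip_force: 15.0
```

Request:
arm_command:
  xyz:
    - [0,0,10]
    - [0,0,25]
    - [0,0,35]
    - [0,0,30]
    - [0,0,10]
    - [0,10,0]
    - [0,20,0]
    - [0,35,0]
    - [0,40,0]
    - [0,40,0]
    - [0,40,0]
    - [0,40,0]
    - [0,40,0]
    - [0,40,0]
    - [0,40,0]
    - [-1,40,0]
    - [-1,30,0]
    - [0,17,0]
    - [0,10,0]
    - [0,0,0]
  spin: [0,0,0,0,0,0,0,0,0,0,0,0,0,0,0,0,0,0,0,0]

```text
time: 34.9
tool_pos: [0.5637, 0.2883, 0.3018]
tool_rot: [-3.141, -0.001, 2.953]
contact_force: [0.1, -0.1, -0.5]
opening: 0.0287
grip_force: 15.0
```

Request:
arm_command:
  xyz:
    - [0,0,-10]
    - [0,0,-20]
    - [0,0,-25]
    - [0,0,-15]
    - [0,0,-5]
    - [0,0,0]
    - [0,0,0]
  spin: [0,0,0,0,0,0,0]

```text
time: 35.6
tool_pos: [0.5645, 0.2872, 0.2284]
tool_rot: [3.141, 0.001, 2.951]
contact_force: [1.1, 0.1, -0.9]
opening: 0.0285
grip_force: 15.0
```

Run:
```python
from h import *
w=cam('wrist'); save('w5.png',w['img']); print(observe()['tool_pos'])
```

```text
[0.56447894 0.28745901 0.22875478]
```

View pics/w5.png

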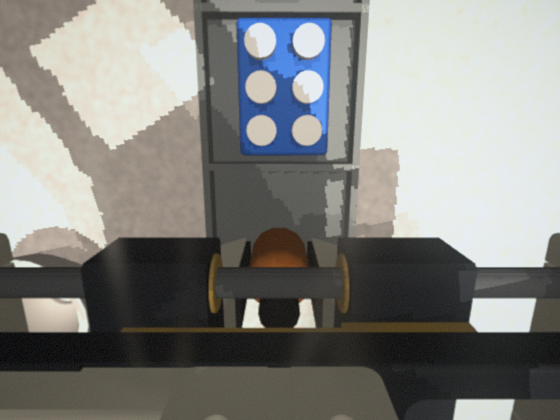

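The rack (283,87) sits square in the middle pocket, and the small bottle (280,255) is centred over the far one. I lower it by 31 mm.

Request:
arm_command:
  xyz:
    - [0,0,-8]
    - [0,0,-10]
    - [0,0,-6]
    - [0,0,-4]
    - [0,0,-3]
    - [0,0,0]
    - [0,0,0]
  spin: [0,0,0,0,0,0,0]

```text
time: 36.35
tool_pos: [0.5641, 0.2879, 0.1968]
tool_rot: [3.141, 0.0, 2.952]
contact_force: [-0.7, 0.0, -0.2]
opening: 0.0284
grip_force: 15.0
```

Request:
arm_command:
  xyz:
    - [0,0,0]
    - [0,0,0]
    - [0,0,0]
    - [0,0,0]
    - [0,0,10]
    - [0,0,25]
    - [0,0,30]
    - [0,0,35]
    - [0,0,35]
    - [0,0,25]
    - [0,0,0]
    - [0,0,0]
  spin: [0,0,0,0,0,0,0,0,0,0,0,0]
  jaw: 0

```text
time: 37.55
tool_pos: [0.5638, 0.2877, 0.3576]
tool_rot: [3.141, 0.001, 2.952]
contact_force: [0.2, -1.0, -0.6]
opening: 0.0461
grip_force: 0.0
```

Run:
```python
from h import *
c=cam('scene'); save('s3.png',c['img']); s=observe();print(s['tool_pos'],s['time'])
```

```text
[0.56367486 0.28767203 0.35632185] 37.6
```

View pics/s3.png

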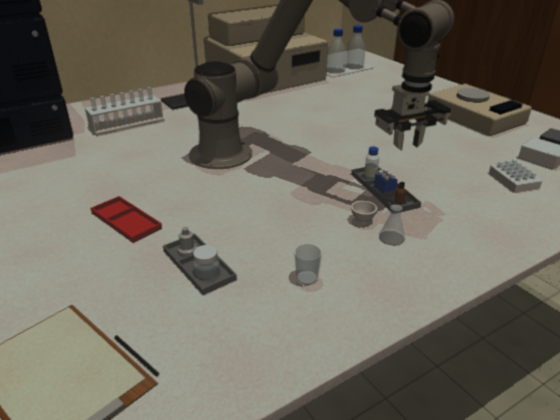

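All five stand upright in their pockets: tall bottle (372,163), rack (385,182), small bottle (401,193), housing (186,240) and jar (206,262). The flask, beaker and mortar have not moved.

```bash
python3 -c "
from cell import *
print(hand_in())"
```

```text
the job is handed in; nothing more can be done
None
```

I made up both kits and handed the job in at about 38 s; the last camera view showed all five items upright in their pockets and the flask, beaker and mortar in place, but the hand-in returned no verdict.

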